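# Take the fill depth of a canister with the bench depth gauge

### The arm

A 6-joint arm with a two-finger parallel gripper is mounted at the origin on the work surface. World frame = base frame: x ahead of the robot, y to its left, z up, the work surface at z = 0. Lengths are in m, angles in rad, forces in N, time in s.
With the tool pointing down it reaches from about 0.35 to 1 m from the base axis. Payload 7.1 kg.
Tool frame: the origin (TCP) lies between the finger pads; the fingertips stand 22 mm ahead of it and the grasp point (between the pads) lies 3 mm ahead of it; z points along the fingers, y is the line along which they close (so a half turn about z gives the same grasp; the last joint's range is limited). The gripper opens to 85 mm and grips with 20 to 120 N. Pads are 22 mm wide; open, the fingers measure 114 mm over their backs; the gripper's body (76 mm by 85 mm) begins 54 mm behind the grasp point. The pads swing forward as they close: fully open they stand 13 mm farther back than shut.
Start: joints at [1.263, 0.423, 1.63, -0, 1.089, -0.019], TCP at [0.178, 0.599, 0.253] pointing down, gripper open.
Joint ranges: [-3, 3], [-0.9, 2.11], [0.09, 2.58], [-1.31, 4.45], [0.11, 2.69], [-2.54, 2.54]. Speed limits (rad/s): [2.39, 2.39, 3.01, 3.14, 3.14, 3.14].

### API

Orientations are given as a rotation vector (axis times angle).
In Python, from rig import manip gives the robot as it stands. The module is installed in compiled form; this text tells all that it offers. Calls block until the motion is done:
- manip.move_to(position, orientation): joint-space move of the TCP to a pose.
- manip.servo_line(position, orientation=None, rate=0.15): straight line of the TCP; orientation=None keeps the orientation; rate is the mean speed in m/s.
- manip.set_joints(angles): joint-space move.
- manip.command_gripper(opening, f_grip=None): finger opening in m; f_grip is the grip in N (None keeps the last); returns when the fingers have stopped.
- manip.hold(seconds).
- manip.solve_ik(position, orientation): joint angles nearest the present ones, or None.
- manip.camera(name): name is "scene" or "top"; returns a dict with "image" (420x560x3 uint8, red, green, blue), "fx", "fy", "cx", "cy" (pixels), "cam_to_world" (4x4, takes a point from camera to world coordinates). Camera axes: x right, y down, z forward; pixel columns grow to the right and rows downward; lengths in m; the calibration is good to about 2 mm. A picture is of the moment at which its call begins. There is no depth.
A pose or a line that the arm cannot do raises manip.IKError and nothing moves.
- manip.sign_off(): hands the job in; it is judged then, once.
Readings, each from a call of its own:
- manip.get_time(): time.
- manip.get_joint_positions(): joint angles.
- manip.get_joint_vel(): joint speeds.
- manip.get_tau(): joint torques, N m.
- manip.get_position(): TCP position.
- manip.get_ee_rot(): TCP orientation.
- manip.get_contact_force(): force on the tool from outside, world axes, zero at the start.
- manip.get_torque(): the same for the moment, N m.
- manip.get_width(): finger opening in m.
- manip.get_grip_force(): force on a finger pad.
Only numpy, scipy, OpenCV 4.12 (cv2) and the standard library are available. Lean on these libraries where they do the work, as an engineer would, in place of code of your own. Each camera call takes 0.05 s, during which the arm holds its last target. There are 200 camera calls.

### The job

Take the fill depth of the lidded canister that stands on the depth gauge: bring the gauge's probe down through the hole in the lid until its sprung foot rests gently on the packed fudge inside, then swing the clamping lever fully home so the slide stays locked at that height, and let go. The slide may or may not be clamped when you start. Leave the canister and the jars where they stand.

Things in the scene. Friction and masses are not known exactly. Their poses are not given: they have to be found in the camera images.
- gauge: Bench depth gauge, fixed to the table: grey base plate 200 (x) by 160 (y) by 18 mm thick with an upright aluminium column of 30 by 40 mm at x +75 mm, its top 336 mm above the table. Origin: centre of the underside of the base, on the table; +x points from the canister towards the column, z up.
- carriage: Dark carriage that slides straight up and down the column (0.3 kg), with probe arm and lever. Origin: at the gauge's x, y, 242 mm below the underside of its arm; axes as the gauge. Starts within 12 mm of the top of its 112 mm travel. Unclamped it stays where left: 1 to 3 N moves it down, about 6.5 N up. Clamped it holds against 20 N and more.
- grip (a point): Centre of the top of the upright aluminium grip plate on the carriage, straight above the probe: 12 mm thick along the gauge's y, 44 mm long along x, standing 41 mm above the arm. Axes as the gauge.
- rod_end (a point): Centre of the lower end of the probe rod, 141 mm below grip. Below it sticks out a round steel foot, 18 mm across, on a spring of 1 N/mm with a preload of 1 N: free, its underside is 9 mm below this point; it yields up to 6 mm (7 N) and then stands on its stop.
- lock_lever (a joint): Clamping lever, angle (rad) about a vertical axis, anticlockwise from above: 0 open, 1.5 home at its stop. It starts at 0.35 to 1.15 and bites from somewhere between 0.4 and 0.9, which cannot be seen: part way it may or may not clamp; below 0.3 it is surely free, above 1.3 surely locked. Stays where left; takes up to 8 N at its post. Rides with the carriage.
- lever_post (a point): Centre of the top of the black upright round post at the end of the lever, 18 mm across and 46 mm tall, 75 mm from the lever's axis; the lever bar (10 mm thick) joins it in its lowest 11 mm. It points from the axis at -150 degrees from the gauge's +x when open and at -64 degrees when home.
- lever_pivot (a point): Point on the lever's vertical axis, on the carriage at gauge x +75 mm, y -45 mm, at the height of the lever bar (40 mm below the top of the post). Axes as the gauge.
- canister: Steel canister standing loose on the gauge's base under the probe, 100 mm across, 108 mm tall with its lid (104 mm across, 6 mm thick) that has a round hole of 44 mm in the middle. Origin: centre of its underside, z up. It is packed with firm set fudge to a height that is not known: its top is 33 to 73 mm below the top of the lid.
- mouth (a point): Centre of the hole in the lid, at the lid's top.
- jar_a: Filled glass jar, 64 mm across, 100 mm tall, standing beside the gauge. Origin: centre of underside.
- jar_b: Another such jar beside the gauge.
- jar_c: Another such jar, on the robot's right.
- jar_d: Another such jar, on the robot's right.
Things that resemble listed ones, but are neither listed nor needed, are in the scene too. Leave any purple look-alike of the canister alone.

How it is judged:
By the outcome, as a careful person would: the job done as asked, in the order asked, and still so for the second after the job is handed in, with the robot touching nothing.
It also fails if it takes over 70 s, if anything falls off the work surface, if the arm or the gripper's body presses on something with over 40 N, if the wrist force passes 120 N, or if a joint passes its speed limit or range.

## Working session

There is one attempt and no reset: what is moved stays moved. The work goes in short steps, each a Python script; the robot and the scene stay as the last script left them, time stands still between calls to the robot, and variables do not carry over. Pictures are saved under pics/ and viewed, at most 10 in all, crops included, and the job is handed in when it is done.

```bash
mkdir -p pics
python3 - <<'E'
from rig import manip
import cv2,pickle
d={}
for n in("scene","top"):
    c=manip.camera(n);d[n]=c
    cv2.imwrite(f"pics/{n}0.png",cv2.resize(c["image"][:,:,::-1],(800,600),interpolation=cv2.INTER_CUBIC))
    print(n,c["fx"],c["cx"],c["cy"],c["cam_to_world"].round(3).tolist())
pickle.dump(d,open("c0.pkl","wb"));print(manip.get_ee_rot(),manip.get_time())
E
```

```text
scene 410.14778819058046 281.1578556194901 208.42491726693416 [[0.34, 0.763, -0.55, 1.062], [0.94, -0.272, 0.205, -0.275], [0.007, -0.587, -0.81, 1.01], [0.0, 0.0, 0.0, 1.0]]
top 437.4133804847723 282.05041766901843 203.4090414220367 [[0.019, -0.989, 0.143, 0.328], [-1.0, -0.016, 0.021, -0.082], [-0.019, -0.144, -0.989, 1.405], [0.0, 0.0, 0.0, 1.0]]
[-4.52062307e-01 -3.10868025e+00  2.12005211e-03] 0.1
```

View pics/scene0.png

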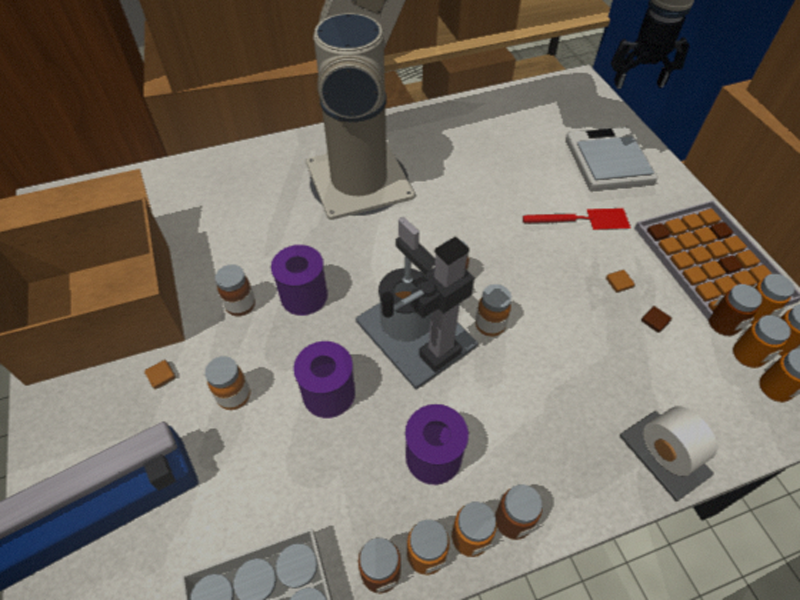

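View pics/top0.png

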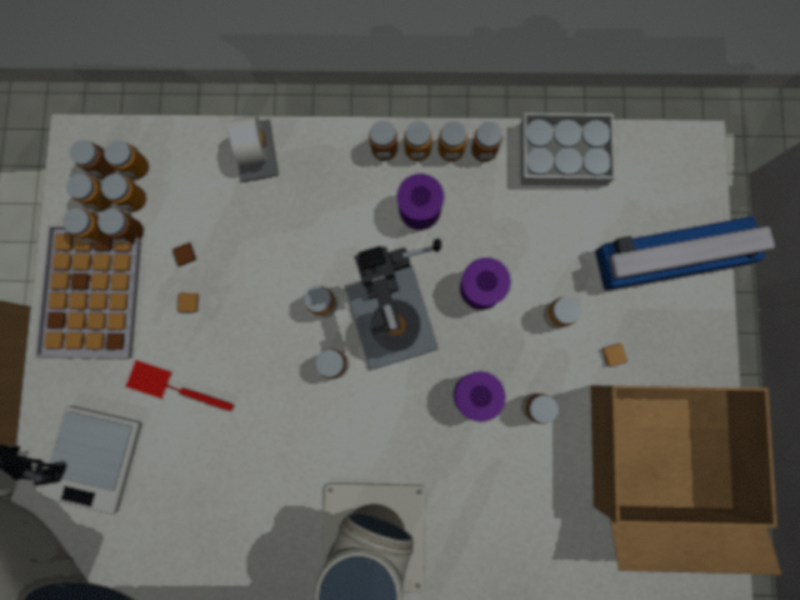

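Scene: gauge at about (425,310) with the lever post black at (388,300), grip plate at (408,232), two jars on the robot's left near the gauge. Top: base plate around (392,315), post (437,244), grip (390,315). Enlarging both.

Run:
```python
import cv2,pickle
d=pickle.load(open("c0.pkl","rb"))
# raw crops: scene cols 230..370 rows 145..275 ; top cols 210..330 rows 160..265
for n,(u,v,w,h) in {"scene":(240,145,130,130),"top":(210,160,120,105)}.items():
    im=d[n]["image"][v:v+h,u:u+w,::-1]
    s=4.6 if n=="scene" else 5.7
    s=int(s);im=cv2.resize(im,None,fx=s,fy=s,interpolation=cv2.INTER_CUBIC)
    for k in range(0,w,20): cv2.putText(im,str(u+k),(k*s,10),0,.4,(0,0,255));cv2.line(im,(k*s,12),(k*s,18),(0,0,255))
    for k in range(0,h,20): cv2.putText(im,str(v+k),(0,k*s+4),0,.4,(0,0,255))
    cv2.imwrite(f"pics/{n}_crop.png",im)
```

```text
(no output)
```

View pics/scene_crop.png

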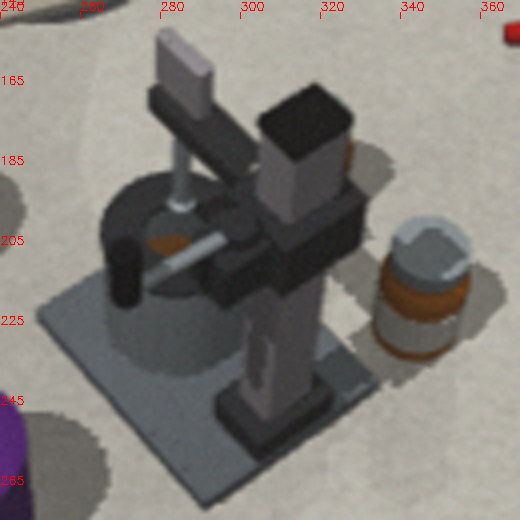

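View pics/top_crop.png

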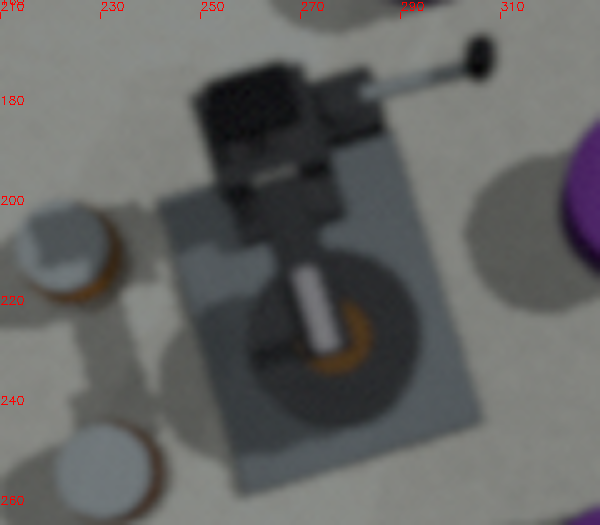

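```bash
cat > geo.py <<'E'
import numpy as np,pickle
def proj(c,P):
    T=np.linalg.inv(c["cam_to_world"]);p=T[:3,:3]@P+T[:3,3]
    return np.array([c["fx"]*p[0]/p[2]+c["cx"],c["fy"]*p[1]/p[2]+c["cy"]])
def ray(c,u,v,z):
    T=c["cam_to_world"];d=T[:3,:3]@np.array([(u-c["cx"])/c["fx"],(v-c["cy"])/c["fy"],1]);o=T[:3,3]
    return o+d*(z-o[2])/d[2]
def g2w(q,p):
    c,s=np.cos(q[2]),np.sin(q[2]);return np.array([q[0]+c*p[0]-s*p[1],q[1]+s*p[0]+c*p[1],p[2]])
E
python3 - <<'E'
from geo import *
from scipy.optimize import least_squares
d=pickle.load(open("c0.pkl","rb"))
def pts(q):
    h,a=q[3],q[4]; th=np.radians(-150)+a
    gz=h+.242+.041  # grip z (carriage origin h)
    post=[.075+.075*np.cos(th),-.045+.075*np.sin(th),q[5]]
    G=[0+q[6]*0,0,gz]
    return [("top",(-.1,.08,.018),(257.4,258.5)),("top",(-.1,-.08,.018),(306.4,244)),("top",(.1,.08,.018),(241.6,200.6)),
    ("scene",(-.1,-.08,.018),(249.5,223)),("scene",(.1,-.08,.018),(291.2,269.8)),("scene",(.1,.08,.018),(334.5,240.5)),
    ("scene",(.075,0,.336),(316.5,175.3)),
    ("scene",(q[6],0,gz),(286.2,157.7)),("top",(q[6],0,gz),(273.2,221.8)),
    ("scene",post,(271,205.5)),("top",post,(306.2,170))]
f=lambda q:np.concatenate([proj(d[n],g2w(q,p))-uv for n,p,uv in pts(q)])
r=least_squares(f,[.4,-.08,.2,0,.8,.28,-.02],loss="soft_l1")
print(r.x.round(4));print(f(r.x).reshape(-1,2).round(1).tolist())
for p in((277,227.6,.126),(222.6,209.4,.1),(230.6,254,.1)): print(ray(d["top"],*p).round(3))
print("post",[g2w(r.x,p).round(3) for _,p,_ in pts(r.x)[-3::2]])
E
```

```text
[ 0.4722 -0.0253  0.3111  0.0136  0.9575  0.3136 -0.0323]
[[0.4, 0.0], [-0.1, -0.2], [-1.3, -2.1], [-1.3, -0.9], [-0.3, 1.2], [0.6, -0.4], [-0.0, -1.0], [-0.6, 0.0], [-0.8, -0.1], [-0.6, 0.1], [-0.3, -0.2]]
[ 0.442 -0.042  0.126]
[0.496 0.124 0.1  ]
[0.363 0.095 0.1  ]
post [array([ 0.441, -0.035,  0.297]), array([ 0.574, -0.118,  0.314])]
```

```bash
cat >> geo.py <<'E'
from scipy.spatial.transform import Rotation as R
from rig import manip
Q=np.array([.4722,-.0253,.3111])   # gauge x,y,yaw
def down(psi):
    best=None
    y=np.array([np.cos(psi),np.sin(psi),0]);z=np.array([0,0,-1.]);return R.from_matrix(np.c_[np.cross(y,z),y,z]).as_rotvec()
def lever(a,z,r=.075):
    th=np.radians(-150)+a
    return g2w(Q,(.075+r*np.cos(th),-.045+r*np.sin(th),z)),down(th+np.pi/2+Q[2])
def F(): 
    return np.mean([manip.get_contact_force() for _ in range(5)],0)
E
python3 - <<'E'
from geo import *
p=manip.get_position();manip.servo_line([p[0],p[1],.42])
P,o=lever(.9575,.42);print(P,manip.solve_ik(P,o))
manip.move_to(P,o);print(F(),manip.get_time())
manip.command_gripper(.040)
P[2]=.345;manip.servo_line(P,o)
c=manip.camera("top");s=manip.camera("scene");import cv2
a=cv2.resize(c["image"][140:280,200:340,::-1],(400,400),interpolation=2);b=cv2.resize(s["image"][125:285,220:380,::-1],(400,400),interpolation=2)
cv2.imwrite("pics/hover.png",np.hstack([a,b]));print(manip.get_position(),manip.get_joint_positions(),F(),manip.get_time())
E
```

```text
[ 0.57384443 -0.11835122  0.42      ] [-2.23702142e-01  2.19457840e-01  1.53119831e+00 -4.44089210e-16
  1.39093650e+00 -4.45104591e-01]
[ 0.00371626 -0.31803407  0.24738192] 4.2417
[ 0.57458126 -0.1185146   0.34642966] [-2.23690813e-01  2.72647100e-01  1.62543988e+00 -9.48299777e-06
  1.24107564e+00 -4.45122413e-01] [ 0.1877738  -0.62084823  0.02414648] 5.5
```

View pics/hover.png

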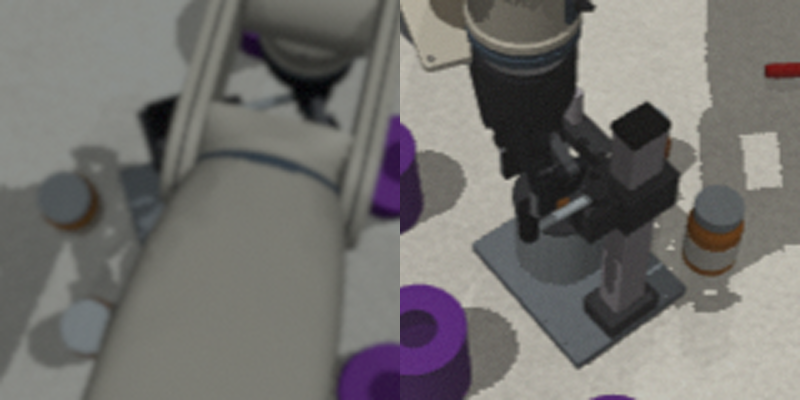

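Hover: the fingers appear around (515–550, 160–190) straddling the post top at (527,205). Lowering with force checks, then opening the lever.

Run:
```python
from geo import *
f0=F()
for z in np.arange(.340,.307,-.004):
    P,o=lever(.9575,z);manip.servo_line(P,o,.05)
    if abs((F()-f0)[2])>4: print("contact",z,F()-f0);break
else:
    manip.command_gripper(.024,20);print(manip.get_width(),F()-f0,manip.get_grip_force(),manip.get_position())
    for a in np.arange(.9,-.06,-.1):
        P,o=lever(a,z);manip.servo_line(P,o,.08);f=F()-f0;print(round(a,2),f.round(1))
        if np.linalg.norm(f)>25:break
print(manip.get_position(),manip.get_time())
```

```text
0.0239696378826567 [ 0.12939992  1.25750584 -0.38756685] 0.0 [ 0.57388835 -0.11833495  0.30809271]
0.9 [ 1.6  1.  -0.3]
0.8 [-0.9 -0.  -0.7]
0.7 [-0.8 -0.9 -0.6]
0.6 [-0.2  0.7 -0.5]
0.5 [-0.8 -0.  -0.3]
0.4 [-0.5  1.1  0.3]
0.3 [-0.2  0.9 -0.4]
0.2 [ 0.   0.5 -0.5]
0.1 [-0.9  0.8 -0.4]
0.0 [-1.3  0.1  0. ]
[ 0.50711057 -0.10083555  0.30804225] 10.55
```

Run:
```python
from geo import *
import cv2
P,o=lever(0,.40);manip.servo_line(P,o,.2)
P2=g2w(Q,(-.2,-.12,.42)); manip.servo_line(P2,o,.3)
s=manip.camera("scene");c=manip.camera("top")
a=cv2.resize(c["image"][140:280,200:340,::-1],(400,400),interpolation=2);b=cv2.resize(s["image"][125:285,220:380,::-1],(400,400),interpolation=2)
cv2.imwrite("pics/open.png",np.hstack([a,b]));print(manip.get_time())
```

```text
12.125
```

View pics/open.png

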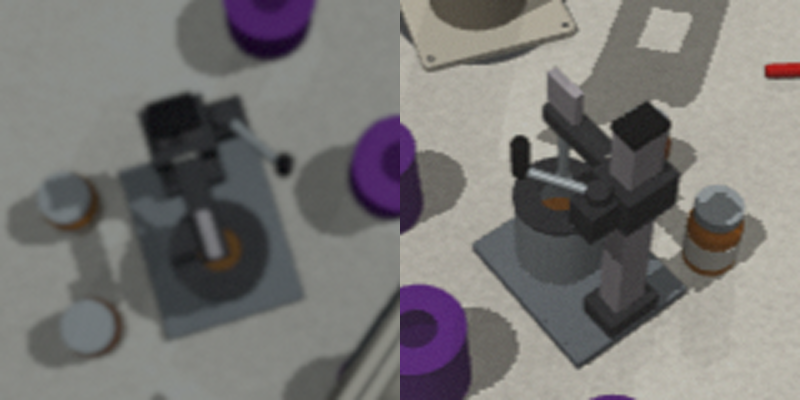

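```bash
cat >> geo.py <<'E'
def Fa(n=5):
    l=[]
    for _ in range(n): manip.hold(.02);l.append(manip.get_contact_force())
    return np.mean(l,0)
E
python3 - <<'E'
from geo import *
d=manip.camera("top")
p=ray(d,299.9,196,.314);c,s=np.cos(Q[2]),np.sin(Q[2]);v=p[:2]-Q[:2];g=np.array([c*v[0]+s*v[1],-s*v[0]+c*v[1]])
print("post gauge",g.round(3),"a",np.arctan2(g[1]+.045,g[0]-.075)+np.radians(150))
o=down(Q[2])
manip.command_gripper(0)
P=g2w(Q,(-.032,0,.42));manip.move_to(P,o);P[2]=.345;manip.servo_line(P,o,.15)
f0=Fa();z=.345;zc=None
print(f0,manip.get_time(),manip.get_joint_positions().round(2))
while z>.300:
    z-=.003;P[2]=z;manip.servo_line(P,o,.06);f=(Fa(3)-f0)
    print(round(z,3),f.round(1))
    if f[2]>1.2: break
print(manip.get_position(),manip.get_time())
E
```

```text
post gauge [ 0.008 -0.085] a 0.01650282504899092
[ 0.17544898 -0.14574589  0.09495935] 14.1083 [-0.11  0.04  1.91 -0.    1.19 -0.42]
0.342 [-0.3 -0.3  0.1]
0.339 [-0.3  0.1  0.8]
0.336 [ 0.1  0.5 -0.3]
0.333 [ 0.2  0.4 -0.4]
0.33 [ 0.2 -0.1 -0.2]
0.327 [-0.3 -0.2  0.3]
0.324 [ 0.2  0.1 -0.3]
0.321 [-0.2  0.5 -0.1]
0.318 [-0.4  0.4 -0.2]
0.315 [-0.4  0.8 -0.1]
0.312 [ 0.1  0.1 -0.1]
0.309 [-0.6 -0.1  0.1]
0.306 [-0.4  0.6  0. ]
0.303 [-0.4 -0.4  0.2]
0.3 [-0.2  0.3 -0.2]
[ 0.44163818 -0.03506894  0.29984715] 18.6083
```

Run:
```python
from geo import *
import cv2
s=manip.camera("scene")
cv2.imwrite("pics/push.png",cv2.resize(s["image"][125:265,220:380,::-1],(800,600)[:1]+(700,) if 0 else (685,600),interpolation=2))
```

```text
(no output)
```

View pics/push.png

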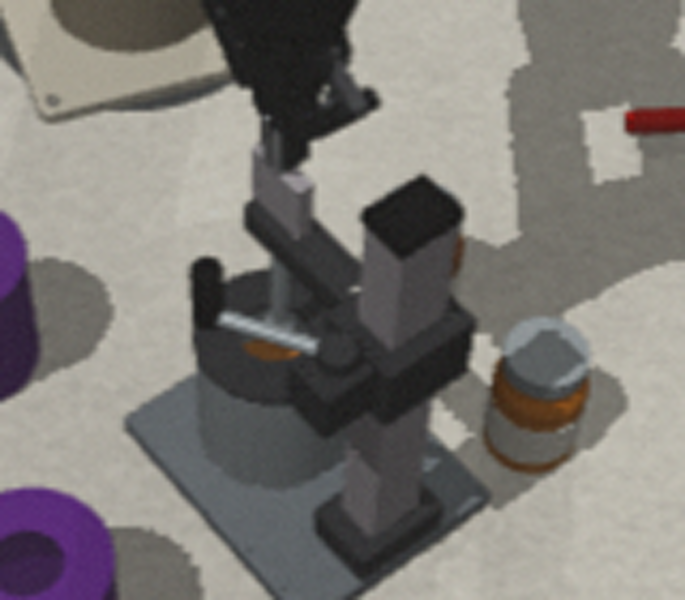

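The closed fingers sit on the grip plate (280,180), the carriage has come down about 20 mm and the foot (285,325) is inside the mouth. Force relaxes at rest, so I'll read it immediately at the end of each step.

Run:
```python
from geo import *
o=down(Q[2]);P=g2w(Q,(-.032,0,.300));z=.300
g=lambda:manip.get_contact_force()[2]
for st,rate in((.002,.02),(.002,.1),(.004,.1),(.001,.05),(.001,.01)):
    for k in range(3):
        z-=st;P[2]=z;manip.servo_line(P,o,rate);a=[g()]
        for _ in range(3): manip.hold(.01);a.append(g())
        print(st,rate,round(z,3),np.round(a,1),round(manip.get_position()[2]*1e3,2))
print(manip.get_time())
```

```text
0.002 0.02 0.298 [ 0.3 -0.3  0.1  0.6] 297.88
0.002 0.02 0.296 [-0.2 -0.2  0.3  0.7] 295.84
0.002 0.02 0.294 [ 0.2 -0.6  0.4  0.3] 293.85
0.002 0.1 0.292 [-0.   0.2  0.2 -0.7] 291.84
0.002 0.1 0.29 [-0.9 -0.1  0.  -0.1] 289.88
0.002 0.1 0.288 [-0.1 -1.3 -0.   0.7] 287.86
0.004 0.1 0.284 [-0.5 -0.3  0.9  0.3] 283.72
0.004 0.1 0.28 [-0.6  0.2  0.6  0.8] 279.73
0.004 0.1 0.276 [ 0.2  0.  -0.2  0.1] 275.75
0.001 0.05 0.275 [ 0.   0.5  0.  -0.6] 274.95
0.001 0.05 0.274 [-0.  -0.7  0.3  0.1] 273.95
0.001 0.05 0.273 [ 0.6  0.4 -0.5  0.4] 272.93
0.001 0.01 0.272 [ 0.   0.2 -0.1 -0.2] 271.92
0.001 0.01 0.271 [ 0.8  0.3  0.  -0.3] 270.92
0.001 0.01 0.27 [0.2 1.3 0.3 0.3] 269.94
22.7833
```

Run:
```python
from geo import *
import cv2
d=pickle.load(open("c0.pkl","rb"))
C=np.array([.442,-.042])
out=[]
for n,u,v in(("scene",264,183),("top",257,207)):
    im=cv2.resize(d[n]["image"][v:v+40,u:u+40,::-1],(600,600),interpolation=cv2.INTER_CUBIC)[:, :]
    im=cv2.convertScaleAbs(cv2.resize(im,(400,400)),alpha=1.6)
    t=np.linspace(0,6.283,60)
    def circ(r,z,col):
        pts=np.array([(proj(d[n],np.array([C[0]+r*np.cos(x),C[1]+r*np.sin(x),z]))-(u,v)+.5)*10 for x in t]).astype(int)
        cv2.polylines(im,[pts],True,col,1)
    circ(.052,.126,(0,255,0));circ(.022,.126,(255,255,0))
    for z,col in((.093,(255,0,255)),(.073,(0,0,255)),(.053,(255,0,0))):circ(.048,z,col)
    out.append(im)
cv2.imwrite("pics/hole.png",np.hstack(out))
x=[manip.get_contact_force()[2] for _ in range(30)];print(np.mean(x),np.std(x))
```

```text
0.34443465687292607 1.1102230246251565e-16
```

View pics/hole.png

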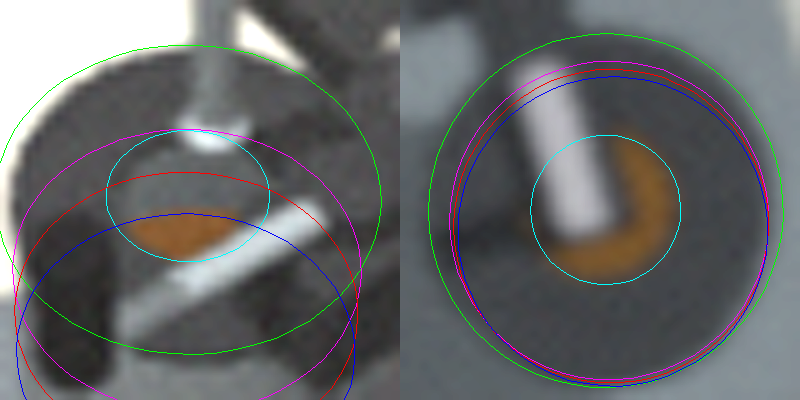

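Left: the fudge/wall boundary lies at crop row ≈212, which by the overlay means fudge at z ≈ 0.055–0.060. So foot contact is expected at TCP z ≈ 0.225–0.24. Stepping finely there.

Run:
```python
from geo import *
o=down(Q[2]);P=g2w(Q,(-.032,0,.270));z=.270
def fz(n=8):
    l=[]
    for _ in range(n): manip.hold(.01);l.append(manip.get_contact_force()[2])
    return np.mean(l)
log=[]
while z>.217:
    z-=.005 if z>.2425 else .0005
    P[2]=z;manip.servo_line(P,o,.05);f=fz();log.append((round(z*1e3,1),round(f,2),round((manip.get_position()[2]-z)*1e3,2)))
    if f>.75 and fz(12)>.65: break
    if manip.get_time()>44: break
print(log);print(manip.get_time(),fz(5))
```

```text
[(265.0, np.float64(0.02), np.float64(-0.23)), (260.0, np.float64(0.18), np.float64(-0.19)), (255.0, np.float64(0.21), np.float64(-0.17)), (250.0, np.float64(0.02), np.float64(-0.22)), (245.0, np.float64(0.22), np.float64(-0.2)), (240.0, np.float64(-0.01), np.float64(-0.19)), (239.5, np.float64(0.06), np.float64(0.03)), (239.0, np.float64(0.27), np.float64(0.04)), (238.5, np.float64(0.61), np.float64(-0.01)), (238.0, np.float64(0.51), np.float64(-0.02)), (237.5, np.float64(0.22), np.float64(-0.03)), (237.0, np.float64(0.13), np.float64(-0.03)), (236.5, np.float64(-0.26), np.float64(-0.06)), (236.0, np.float64(-0.09), np.float64(-0.07)), (235.5, np.float64(0.13), np.float64(-0.02)), (235.0, np.float64(0.23), np.float64(-0.03)), (234.5, np.float64(0.01), np.float64(-0.04)), (234.0, np.float64(0.18), np.float64(-0.03)), (233.5, np.float64(0.14), np.float64(-0.04)), (233.0, np.float64(0.23), np.float64(-0.04)), (232.5, np.float64(0.23), np.float64(-0.04)), (232.0, np.float64(0.54), np.float64(-0.03)), (231.5, np.float64(0.16), np.float64(-0.03)), (231.0, np.float64(-0.05), np.float64(-0.02)), (230.5, np.float64(0.05), np.float64(-0.03)), (230.0, np.float64(-0.02), np.float64(-0.04)), (229.5, np.float64(-0.02), np.float64(-0.04)), (229.0, np.float64(0.42), np.float64(0.0)), (228.5, np.float64(1.7), np.float64(0.03))]
32.0667 1.7663487236938185
```

Run:
```python
from geo import *
o=down(Q[2]);P=g2w(Q,(-.032,0,.2285))
def fz(n=15):
    l=[]
    for _ in range(n): manip.hold(.01);l.append(manip.get_contact_force()[2])
    return round(np.mean(l),2)
print(fz())
for z in(.2283,.2281,.2278):
    P[2]=z;manip.servo_line(P,o,.05);f=fz();print(z,f,round((manip.get_position()[2]-z)*1e3,3))
    if f>4:break
print(manip.get_time())
```

```text
2.08
0.2283 2.89 0.048
0.2281 3.23 -0.004
0.2278 2.91 -0.008
33.3583
```

Run:
```python
from geo import *
o=down(Q[2]);P=g2w(Q,(-.032,0,.33));manip.servo_line(P,o,.15)
manip.command_gripper(.040)
P,ol=lever(.02,.33);manip.move_to(P,ol);f0=Fa()
for z in(.25,.242,.234,.226,.219):
    P[2]=z;manip.servo_line(P,ol,.08 if z<.25 else .2);f=Fa(3)-f0
    if abs(f[2])>4: print("contact",z,f);break
else:
    manip.command_gripper(.022,20)
    for a in list(np.arange(.12,1.43,.1))+[1.46,1.5,1.53,1.56,1.59,1.62]:
        P,ol=lever(a,z);manip.servo_line(P,ol,.1);f=Fa(3)-f0
        th=np.radians(-150)+a+np.pi/2+Q[2];ft=f[0]*np.cos(th)+f[1]*np.sin(th)
        print(round(a,2),f.round(1),round(ft,1))
        if np.linalg.norm(f)>14: break
print(manip.get_position(),manip.get_time())
```

```text
0.12 [-0.1  0.  -0.4] -0.1
0.22 [-0.2 -0.2 -0.7] -0.1
0.32 [-0.3 -0.1 -0.5] -0.2
0.42 [ 0.7 -0.2 -0.3] 0.7
0.52 [ 0.1 -0.5 -0.6] 0.2
0.62 [ 0.9 -0.3 -1.2] 0.9
0.72 [ 0.2 -0.4  0.2] 0.3
0.82 [-0.2 -0.4 -0.4] -0.2
0.92 [-1.  -0.8 -0.3] -1.1
1.02 [-1.2 -1.1  0. ] -1.5
1.12 [-0.1  0.3 -0. ] -0.0
1.22 [ 1.6 -0.4 -0.9] 1.2
1.32 [ 0.  -0.3 -0.1] -0.1
1.42 [ 2.2  2.3 -0.6] 3.2
1.46 [ 0.1 -0.4 -0.6] -0.2
1.5 [-1.1 -1.1 -0.2] -1.6
1.53 [-3.9 -4.1  1. ] -5.7
1.56 [-8.1 -8.2  2.9] -11.5
1.59 [-13.  -13.3   4.8] -18.5
[ 0.61074112 -0.09703633  0.21850024] 43.4333
```

Lever is against its stop. Releasing, clearing, and looking.

Run:
```python
from geo import *
import cv2
P,ol=lever(1.53,.2185);manip.servo_line(P,ol,.1)
manip.command_gripper(.040)
P[2]=.40;manip.servo_line(P,ol,.2)
P2=g2w(Q,(-.15,-.22,.42));manip.servo_line(P2,ol,.3)
s=manip.camera("scene");c=manip.camera("top")
a=cv2.resize(c["image"][140:280,200:340,::-1],(400,400),interpolation=2);b=cv2.resize(s["image"][125:285,220:380,::-1],(400,400),interpolation=2)
pickle.dump({"scene":s,"top":c},open("c1.pkl","wb"))
cv2.imwrite("pics/end.png",np.hstack([a,b]));print(manip.get_time(),Fa())
print("pred grip",proj(s,g2w(Q,(-.032,0,.206))),proj(s,g2w(Q,(-.032,0,.200))),"post",proj(s,lever(1.5,.223)[0]))
```

```text
46.25 [-0.2725362  -0.15074822  0.22941605]
pred grip [285.10035487 182.33298658] [285.06655944 183.83545431] post [284.12080033 239.13655205]
```

View pics/end.png

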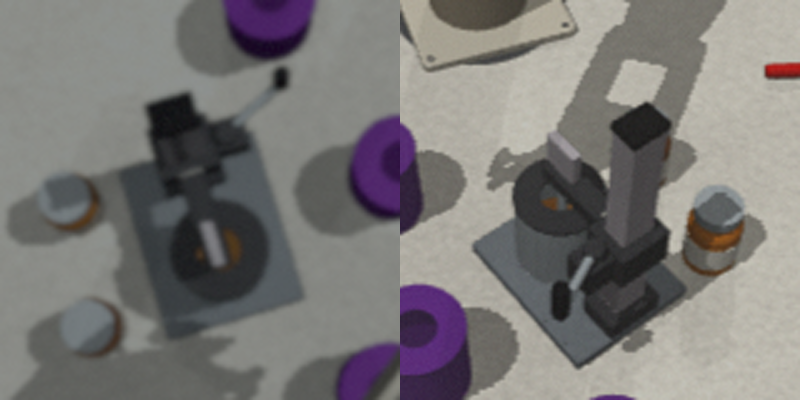

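The grip top is at about (563,144) in the crop, which matches the predicted height. The lever is home with its post at (562,290), and the canister and jars have not moved. Handing in.

```bash
python3 -c "
from rig import manip
print(manip.sign_off())"
```

```text
the job is handed in; nothing more can be done
None
```

I handed the job in at about 46 s: the probe foot rests on the fudge at about 3 N (by wrist force; the foot can't be seen), the lever is home at its stop, the robot is clear, and the canister and the jars in view have not moved.

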